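Tighten the flow-cell press until its tab pops out

ROBOT

A 7-joint arm with a two-finger parallel gripper is mounted at the origin on the work surface. World frame = base frame: x ahead of the robot, y to its left, z up, the work surface at z = 0. Lengths are in m, angles in rad, forces in N, time in s.
With the tool pointing down it reaches from about 0.425 to 0.925 m from the base axis. Payload 6.8 kg.
Tool frame: the origin (TCP) lies midway between the tips of the shut fingers; the grasp point (between the pads) lies 19 mm behind it; x points along the fingers, y is the direction in which the jaws open and shut, and the axes are right-handed (so a half turn about x gives the same grasp; the last joint's range is limited). The gripper opens to 85 mm and grips with 20 to 120 N. Pads are 22 mm wide; open, the fingers measure 114 mm over their backs; the gripper's body (76 mm by 85 mm) begins 54 mm behind the grasp point. The pads swing forward as they close: fully open they stand 13 mm farther back than shut.
Start: joints at [-1.262, 0.477, 0.022, 1.555, -0.011, 1.109, -0.083], TCP at [0.273, 0.617, 0.231] pointing down, gripper open.
Joint ranges: [-2.96, 2.96], [-0.34, 2.1], [-1.41, 1.46], [0.24, 2.44], [-1.37, 4.51], [0.17, 1.92], [-2.96, 2.96]. Speed limits (rad/s): [2.39, 2.39, 3.14, 3.14, 3.14, 3.14, 3.14].

INTERFACE

Orientations are given as a rotation vector (axis times angle).
In Python, from bench import r, viewer, nets gives the robot as it stands.
- The arm moves only by the shell command python3 -m pendant 'ROWS' [FORCE]. ROWS is JSON, one flat list of numbers, 5 for each row, row after row: the finger opening in mm, from 0 to 85.4, then the shift along the tool's x, y, z in mm, then the turn about the tool's x in rad. A call has 1 to 20 rows; each row shifts and turns the commanded pose from where the row before left it, along the tool's axes as they then stand; what a row does not reach is not made up. A row lasts 1/8 s, in which the tool goes at most 62.5 mm and 10.7 degrees, less where a joint would pass 70% of its speed; a pose out of reach is approached as far as the arm can. A call with a gripper value outside its range is refused whole. The fingers move at their own pace and stop on an object; FORCE is the grip in N (left out, the last holds). Time passes only in rows, so rows that do not move let the fingers close. It gives the time, the measured TCP pose, the force and the opening at its end, in the units of the state.
- r.get_obs(): the state, without advancing time (a new reading comes with each control period).
- viewer.grab_frame(name): name is "scene" or "side" or "wrist"; returns (picture, depth): 400x640x3 uint8, red, green, blue; 400x640 float32, m along the optical axis (not along the pixel's ray), 0 where there is no reading.
- viewer.calibration(name): a dict with "mtx" (3x3 intrinsics, pixels), "world_to_cam" (4x4, takes a point from world to camera coordinates). Camera axes: x right, y up, looking along -z (the intrinsics and any distortion apply to the point x, -y, -z); pixel columns grow to the right and rows downward; lengths in m; the calibration is good to about 2 mm. A picture is of the moment at which its call begins: read the wrist's pose just before it. calibration takes no time and is no camera call; for the wrist camera it gives the pose at the moment of the call.
- r.hand_in(): hands the job in, once; it reports no verdict.
Trained networks look in the newest picture that a camera, given by its name, has taken for a name from the list of things; names that differ only in an ending like _2 or _b are one class to them, and where a whole thing is asked for, a point or a joint stands for the part that bears it (a point fixed in the world has none). Each returns a list of dicts, best first, with "score" (0 to 1); they miss things now and then, are a little off and sometimes report something else, mostly with a low value. They report only what shows in the picture. A call takes as long as a camera call. They do not tell look-alikes from the thing itself.
- nets.look_for(name, camera): "location" ([x, y, z] in m, in world coordinates, good to about 4 mm: the middle of the surface that is visible of it).
- nets.silhouettes(name, camera): "mask" (400x640 bool, what is visible of it).
The state is a dict: "clock": time; "joints": joint angles; "qvel": joint speeds; "tau": joint torques, N m; "tcp_pos": TCP position; "orientation": TCP orientation; "contact_force": force on the tool from outside, world axes, zero at the start; "moment": the same for the moment, N m; "grip_width": finger opening in m.
Only numpy, scipy, OpenCV 4.12 (cv2) and the standard library are available. Lean on these libraries where they do the work, as an engineer would, in place of code of your own. Each camera call takes 0.05 s, during which the arm holds its last target. There are 200 camera calls.

TASK

Two small blue screw presses stand on the lab bench. On the one that holds the clear flow cell with the orange gasket, turn the black T-bar clockwise (seen from above) until the red indicator tab springs fully out of its side, then stop there without cranking the screw on, and let go. Leave the screw of the empty press as it is.

Things in the scene. Friction and masses are not known exactly. Their poses are not given: they have to be found in the camera images.
- screw_bar (a point): Middle of the black T-bar (84 long, 14 wide, 26 mm tall) on top of the loaded press: on the vertical screw axis, 160 mm above the bench, x along the bar, z up. The bar spans heights 146 to 172 mm and stays there as it turns; below it a bare 11 mm screw, then collar and nuts (top 124 mm) on a blue crossbeam 76 x 124 mm, top 118 mm. Clear plates with orange gasket stick out under the beam.
- screw (a joint): Turn of the loaded press's screw, rad; grows clockwise from above (the bar's yaw falls). Starts at 0.1 to 0.6; the tab pops out at about 1.3, so one grasp is enough. From there to 1.75 is well set, more is overtightened (hard stop 2.1). Turning takes 0.15 rising to 0.25 N m; friction holds it where it is left.
- tab (a joint): Sprung red tab (16 mm wide, 8 mm thick, 102 mm above the bench) in the loaded press's crossbeam, on the side away from the robot: about 0 m while held in, jumps to 0.016 m when it pops out. Only the screw releases it.
- spare_screw (a joint): Turn of the other press's screw, rad: same blue make and black T-bar, but nothing between base and foot. Starts at 0.25 to 0.35; below 0.05 or above 0.55 counts as turned.
There are look-alikes about, which are no part of the job. Leave any green or turquoise look-alike of the part that bears spare_screw alone. Leave any brown look-alike of the part that bears screw_bar alone.

How it is judged:
By the outcome, as a careful person would: the job done as asked, in the order asked, and still so for the second after the job is handed in, with the robot touching nothing.
It also fails if it takes over 38 s, if anything falls off the work surface, if the arm or the gripper's body presses on something with over 40 N, if the wrist force passes 120 N, or if a joint passes its speed limit or range.

## Working session

There is one attempt and no reset: what is moved stays moved. The work goes in short steps, Python scripts to look and compute and a shell command to move; the robot and the scene stay as the last step left them, time stands still between calls to the robot, and variables do not carry over. Pictures are saved under pics/ and viewed, about 8 in all and at most 12, crops included, and the job is handed in when it is done.

```bash
mkdir -p pics; cat > h.py <<'E'
import numpy as np, cv2
from bench import r, viewer, nets
from scipy.spatial.transform import Rotation as R
def cloud(cam,d):
    c=viewer.calibration(cam);K=np.array(c["mtx"]);T=np.linalg.inv(np.array(c["world_to_cam"]))
    v,u=np.mgrid[:400,:640]
    x=(u-K[0,2])/K[0,0]*d;y=(v-K[1,2])/K[1,1]*d
    return np.stack([x,-y,-d],-1)@T[:3,:3].T+T[:3,3]
def proj(cam,p):
    c=viewer.calibration(cam);q=np.array(c["world_to_cam"])@np.append(p,1);q=np.array(c["mtx"])@np.array([q[0],-q[1],-q[2]]);return (q[:2]/q[2]).round()
def save(n,p): cv2.imwrite(f"pics/{n}.png",p[...,::-1])
E
python3 - <<'E'
from h import *
ims=[]
for c in("scene","side"):
    p,d=viewer.grab_frame(c);ims.append(p)
    for n in("screw_bar","spare_screw"):
        for e in nets.look_for(n,c): print(c,n,round(e["score"],2),np.round(e["location"],3),proj(c,e["location"]))
    print(viewer.calibration(c))
save("scene",ims[0]);save("side",ims[1])
o=r.get_obs();print(o["clock"],R.from_rotvec(o["orientation"]).as_matrix().round(3))
E
```

```text
scene screw_bar 0.69 [ 0.387 -0.324  0.154] [295. 124.]
scene screw_bar 0.61 [ 0.556 -0.114  0.163] [287. 176.]
scene spare_screw 0.76 [0.785 0.299 0.169] [307. 332.]
scene spare_screw 0.67 [0.525 0.222 0.164] [380. 246.]
scene spare_screw 0.61 [0.297 0.263 0.166] [460. 214.]
{'mtx': array([[413.36675718,   0.        , 317.35764118],
       [  0.        , 413.36675718, 204.73916424],
       [  0.        ,   0.        ,   1.        ]]), 'world_to_cam': array([[-0.80338218,  0.595455  , -0.00322799,  0.43335473],
       [-0.4130495 , -0.55336131,  0.72331278,  0.12656844],
       [ 0.42891396,  0.58242991,  0.690513  , -1.40713   ],
       [ 0.        ,  0.        ,  0.        ,  1.        ]])}
side screw_bar 0.96 [ 0.385 -0.336  0.166] [307. 292.]
side screw_bar 0.63 [ 0.558 -0.128  0.161] [350. 203.]
side spare_screw 0.9 [0.293 0.251 0.159] [209. 143.]
side spare_screw 0.69 [0.777 0.285 0.155] [361. 115.]
side spare_screw 0.53 [0.516 0.207 0.16 ] [290. 138.]
{'mtx': array([[389.7610712 ,   0.        , 322.38695214],
       [  0.        , 389.7610712 , 197.16040572],
       [  0.        ,   0.        ,   1.        ]]), 'world_to_cam': array([[ 0.9380148 , -0.34626304,  0.01517053, -0.50779595],
       [ 0.20262105,  0.58335351,  0.78653887, -0.1793813 ],
       [-0.28119912, -0.73471123,  0.61735441, -0.9275661 ],
       [ 0.        ,  0.        ,  0.        ,  1.        ]])}
0.3 [[-0.     0.405  0.914]
 [-0.001  0.914 -0.405]
 [-1.    -0.001  0.   ]]
```

View pics/scene.png

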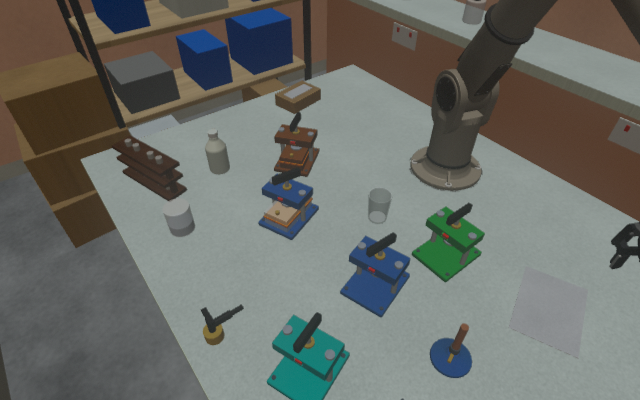

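View pics/side.png

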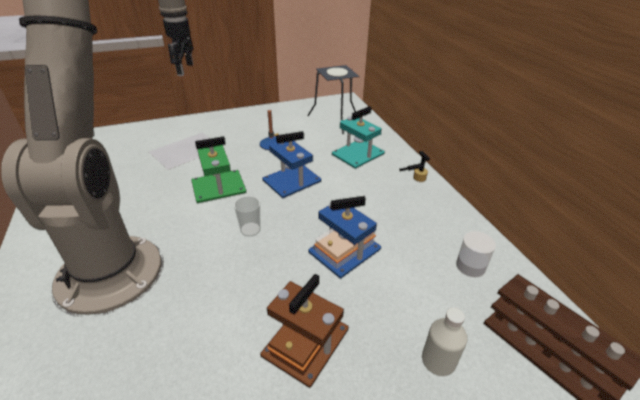

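The loaded blue press is at scene (287,190) / side (348,225), with clear/orange plates under its beam. The empty blue press is at scene (378,265). The green, turquoise and brown ones are look-alikes. Next I'll measure the loaded press's bar from depth.

```bash
python3 - <<'E'
from h import *
tot=[]
for c in("scene","side"):
    p,d=viewer.grab_frame(c);P=cloud(c,d)
    dark=p.max(-1)<70
    m=(d>0)&(P[...,2]>.14)&(P[...,2]<.19)&(np.hypot(P[...,0]-.557,P[...,1]+.12)<.075)&dark
    q=P[m];print(c,len(q),q.min(0).round(3),q.max(0).round(3))
    t=q[q[:,2]>.166] 
    for s in (q,t):
        (cx,w,a)=cv2.minAreaRect((s[:,:2]*1000).astype(np.float32));ev=np.linalg.eigh(np.cov(s[:,:2].T))[1][:,1]
        print(len(s),np.round(cx,1),np.round(w,1),round(a,1),"pca yaw",np.degrees(np.arctan2(ev[1],ev[0])).round(1))
    b=(d>0)&(abs(P[...,2]-.118)<.006)&(np.hypot(P[...,0]-.557,P[...,1]+.12)<.09)&(p[...,2]>p[...,0]+30.)
    s=P[b];print("beam",len(s),cv2.minAreaRect((s[:,:2]*1000).astype(np.float32)))
E
```

```text
scene 270 [ 0.515 -0.127  0.146] [ 0.6   -0.106  0.176]
270 [ 557.2 -118.4] [17.6 84.3] 84.4 pca yaw 173.8
138 [ 557.2 -118.7] [16.4 84.1] 85.1 pca yaw 174.3
beam 577 ((556.4003295898438, -119.87506866455078), (79.24272155761719, 125.4214096069336), 22.566450119018555)
side 308 [ 0.514 -0.133  0.147] [ 0.594 -0.115  0.172]
308 [ 554. -124.] [13.3 80. ] 84.6 pca yaw 173.4
124 [ 554.1 -123.8] [12.5 77.8] 83.1 pca yaw 173.5
beam 832 ((556.0226440429688, -123.025146484375), (76.76750946044922, 125.51163482666016), 22.663923263549805)
```

```bash
python3 -m pendant '[85,-10,-40,40,0, 85,-10,-40,40,0, 85,0,-40,40,0, 85,0,-40,40,0, 85,0,-40,40,0, 85,0,-40,40,0, 85,0,-40,40,0, 85,0,-40,40,0, 85,0,-40,40,0, 85,0,-40,40,0, 85,0,-40,40,0, 85,0,-40,40,0, 85,0,-40,40,0, 85,0,-40,38,0, 85,0,0,0,-0.156, 85,0,0,0,-0.156, 85,0,0,0,0]'
cat > look.py <<'E'
from h import *
import sys
o=r.get_obs();M=R.from_rotvec(o["orientation"]).as_matrix()
p,d=viewer.grab_frame("wrist");P=cloud("wrist",d);save(sys.argv[1],p)
m=(d>0)&(P[...,2]>.160)&(P[...,2]<.185)&(np.hypot(P[...,0]-.556,P[...,1]+.121)<.06)&(p.max(-1)<80)
q=P[m]
print(o["clock"],o["tcp_pos"].round(4) if hasattr(o["tcp_pos"],"round") else o["tcp_pos"],M.round(3).tolist(),np.round(o["joints"],2),np.round(o["contact_force"],1))
if len(q)>20:
    a=cv2.minAreaRect((q[:,:2]*1000).astype(np.float32));ev=np.linalg.eigh(np.cov(q[:,:2].T))[1][:,1]
    print(len(q),a,"yaw",np.degrees(np.arctan2(ev[1],ev[0])).round(1),"z",np.median(q[:,2]))
    e=np.append(np.array(a[0])/1000,.16)-o["tcp_pos"];print("tool shift mm to centre",(M.T@e*1000).round(1))
E
python3 look.py w1
```

```text
clock: 2.52
tcp_pos: [0.5568, -0.1209, 0.2513]
orientation: [0.084, 1.569, -0.083]
contact_force: [-0.7, 0.0, -0.0]
grip_width: 0.0848
2.525 [ 0.5568 -0.1209  0.2513] [[0.0, 0.106, 0.994], [0.0, 0.994, -0.106], [-1.0, 0.0, 0.0]] [-0.22  0.29  0.4   1.81 -0.13  1.06  1.69] [-0.7  0.  -0. ]
2385 ((555.4895629882812, -118.78404998779297), (13.810441017150879, 82.20939636230469), 84.06426239013672) yaw 173.6 z 0.1718424225589198
tool shift mm to centre [91.3  1.9 -1.5]
```

View pics/w1.png

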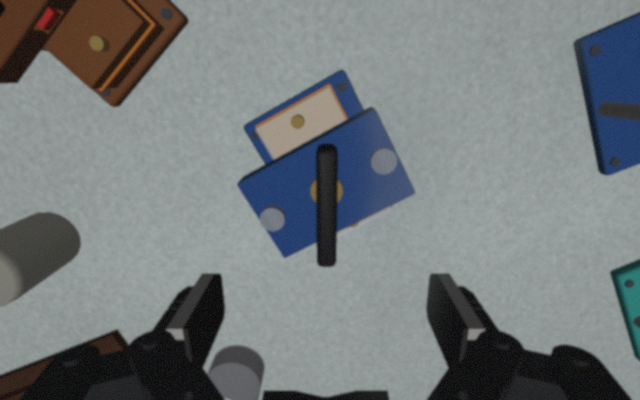

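The wrist view shows the loaded blue press with its bar at (327,205), aligned with the jaws, and a sliver of red tab at about (355,223). Next I'll descend and grip.

```bash
python3 -m pendant '[85,37,1.5,-1.5,0, 85,37,0,0,0, 85,36,0,0,0, 85,0,0,0,0, 0,0,0,0,0, 0,0,0,0,0, 0,0,0,0,0, 0,0,0,0,0, 0,0,0,0,0, 0,0,0,0,0]' 50
cat > tab.py <<'E'
from h import *
import sys
o=r.get_obs();M=R.from_rotvec(o["orientation"]).as_matrix()
print(o["clock"],o["tcp_pos"].round(4),"yaw y",np.degrees(np.arctan2(M[1,1],M[0,1])).round(2),"F",np.round(o["contact_force"],1),"M",np.round(o["moment"],2),o["grip_width"])
a=np.radians(22.6);n=np.array([np.cos(a),np.sin(a)])
for c in ("scene","side","wrist"):
    p,d=viewer.grab_frame(c);P=cloud(c,d);f=p.astype(int)
    m=(d>0)&(f[...,0]>110)&(f[...,1]<70)&(f[...,2]<70)&(abs(P[...,2]-.102)<.015)&(np.hypot(P[...,0]-.556,P[...,1]+.12)<.09)
    s=(P[m][:,:2]-[.556,-.120])@n
    print(c,m.sum(),"tab reach mm",(np.percentile(s,[5,50,95])*1000).round(1) if m.sum() else None)
    if len(sys.argv)>1:
        u,v=proj(c,[.556,-.12,.12]).astype(int);k=70 if c!="wrist" else 200
        q=p[max(0,v-k):v+k,max(0,u-k):u+k]; 
        if q.size and c in sys.argv[2:]: save(sys.argv[1]+c,cv2.resize(q,(400,400),interpolation=cv2.INTER_CUBIC))
E
python3 tab.py a scene
```

```text
clock: 3.82
tcp_pos: [0.5558, -0.1199, 0.1421]
orientation: [0.083, 1.568, -0.083]
contact_force: [-1.9, -1.4, 6.2]
grip_width: 0.0133
3.825 [ 0.5558 -0.1199  0.1421] yaw y 83.95 F [-1.9 -1.4  6.2] M [-0.33  0.35  0.03] 0.013261527336858727
scene 12 tab reach mm [33.2 37.7 40.2]
side 0 tab reach mm None
wrist 0 tab reach mm None
```

View pics/ascene.png

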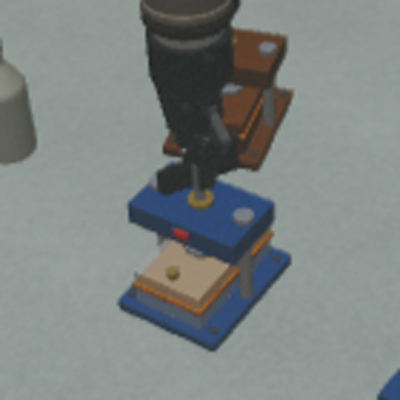

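The bar is gripped. In the crop, the red tab at (180,234) is still flush. I'll turn clockwise, which is a positive turn about tool x.

```bash
python3 -m pendant '[0,0,0,0,0.1, 0,0,0,0,0.1, 0,0,0,0,0.1, 0,0,0,0,0.1, 0,0,0,0,0.1, 0,0,0,0,0.1, 0,0,0,0,0]' 50; python3 tab.py
```

```text
clock: 4.85
tcp_pos: [0.5559, -0.1197, 0.1421]
orientation: [0.553, 1.498, -0.553]
contact_force: [-2.1, -2.4, 6.3]
grip_width: 0.0132
4.85 [ 0.5559 -0.1197  0.1421] yaw y 49.52 F [-2.1 -2.4  6.3] M [-0.34  0.3  -0.12] 0.013169853483445319
scene 12 tab reach mm [33.7 37.  40.6]
side 0 tab reach mm None
wrist 0 tab reach mm None
```

```bash
for i in 1; do python3 -m pendant '[0,0,0,0,0.1, 0,0,0,0,0]' 50; done; python3 tab.py|tail -4; python3 -m pendant '[0,0,0,0,0.07, 0,0,0,0,0]' 50|head -1;  python3 tab.py
```

```text
clock: 5.25
tcp_pos: [0.5559, -0.1197, 0.1421]
orientation: [0.63, 1.476, -0.63]
contact_force: [-0.8, -0.9, 6.1]
grip_width: 0.0134
5.25 [ 0.5559 -0.1197  0.1421] yaw y 43.79 F [-0.8 -0.9  6.1] M [-0.31  0.35 -0.12] 0.0133685008481807
scene 12 tab reach mm [32.5 37.7 39.5]
side 0 tab reach mm None
wrist 0 tab reach mm None
clock: 5.65
5.65 [ 0.556  -0.1197  0.1422] yaw y 39.8 F [-1.1 -1.3  6.9] M [-0.31  0.27 -0.14] 0.013097643286632247
scene 14 tab reach mm [32.3 36.5 40.3]
side 0 tab reach mm None
wrist 0 tab reach mm None
```

```bash
python3 -m pendant '[0,0,0,0,0.07, 0,0,0,0,0]' 50|head -1; python3 tab.py b scene
```

```text
clock: 6.05
6.05 [ 0.5559 -0.1197  0.1421] yaw y 35.78 F [-2.5 -2.2  7.6] M [-0.21  0.41 -0.  ] 0.013016728998795336
scene 22 tab reach mm [37.  42.9 48.8]
side 0 tab reach mm None
wrist 0 tab reach mm None
```

View pics/bscene.png

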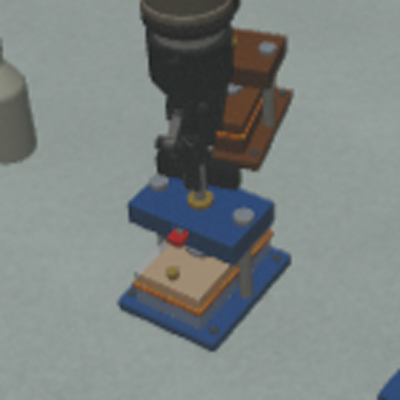

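The tab at crop (178,237) now sticks out. I'll pause briefly to see whether it is fully out.

```bash
python3 -m pendant '[0,0,0,0,0, 0,0,0,0,0]' 50|head -1; python3 tab.py c scene; python3 - <<'E'
from h import *
p,d=viewer.grab_frame("scene");P=cloud("scene",d);f=p.astype(int)
a=np.radians(22.6);n=np.array([np.cos(a),np.sin(a)])
m=(d>0)&(f[...,0]>f[...,1]*1.8)&(f[...,0]>f[...,2]*1.5)&(f[...,0]>70)&(np.hypot(P[...,0]-.59,P[...,1]+.105)<.05)&(P[...,2]>.09)&(P[...,2]<.117)
print(m.sum(),np.sort(((P[m][:,:2]-[.556,-.12])@n*1000).round(1)),P[m].mean(0))
for t in (38,46,54): print(t,proj("scene",[.556+n[0]*t/1e3,-.12+n[1]*t/1e3,.106]))
v,u=np.nonzero(m);print(u.min(),u.max(),v.min(),v.max())
E
```

```text
clock: 6.45
6.45 [ 0.5559 -0.1197  0.1421] yaw y 35.83 F [-1.7 -1.4  6.9] M [-0.28  0.26 -0.04] 0.013362629385652029
scene 31 tab reach mm [33.  47.4 55.1]
side 0 tab reach mm None
wrist 0 tab reach mm None
37 [33.1 33.4 33.7 33.8 36.4 37.6 38.6 38.9 39.  39.1 39.8 42.2 43.6 44.9
 45.1 45.4 46.1 46.5 47.8 47.9 49.3 49.4 50.1 50.3 50.8 51.4 52.1 52.4
 52.7 52.9 53.  53.  53.4 54.2 54.6 54.9 54.9] [ 0.59776011 -0.10059666  0.10609924]
38 [279. 198.]
46 [278. 200.]
54 [276. 202.]
274 282 197 203
```

The tab now reaches 54–55 mm, against a beam face at 38 mm, so it is out by about 16 mm. I'll release and rise.

```bash
python3 -m pendant '[85,0,0,0,0, 85,0,0,0,0, 85,0,0,0,0, 85,0,0,0,0, 85,0,0,0,0, 85,-30,0,0,0, 85,-40,0,0,0, 85,-40,0,0,0, 85,0,0,0,0]' 50; python3 tab.py d scene; python3 look.py w2
```

```text
clock: 7.78
tcp_pos: [0.5573, -0.1197, 0.2544]
orientation: [0.739, 1.437, -0.734]
contact_force: [0.0, 0.5, -0.1]
grip_width: 0.0852
7.775 [ 0.5573 -0.1197  0.2544] yaw y 35.85 F [ 0.   0.5 -0.1] M [-0.02  0.03  0.  ] 0.08519952137041016
scene 29 tab reach mm [32.9 46.3 54.7]
side 0 tab reach mm None
wrist 0 tab reach mm None
7.925 [ 0.5549 -0.1188  0.2505] [[-0.001, 0.81, 0.586], [0.0, 0.586, -0.81], [-1.0, -0.001, -0.001]] [-0.41  0.32  0.64  1.83 -0.22  1.06  0.94] [-0.6 -0.4 -0.7]
2397 ((555.9437255859375, -118.13345336914062), (13.437471389770508, 82.14185333251953), 35.453102111816406) yaw 125.6 z 0.17147471432826858
tool shift mm to centre [90.5  1.3  0.2]
```

View pics/w2.png

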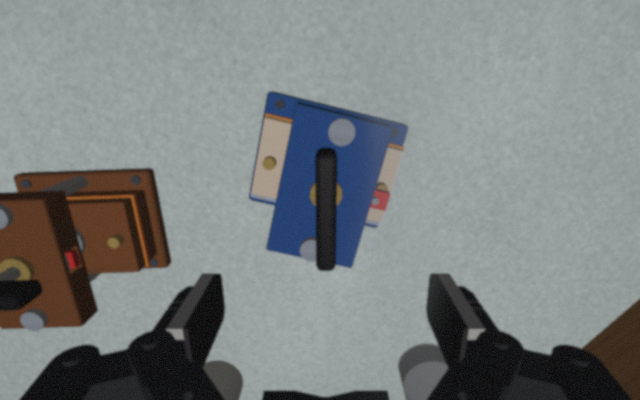

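View pics/dscene.png

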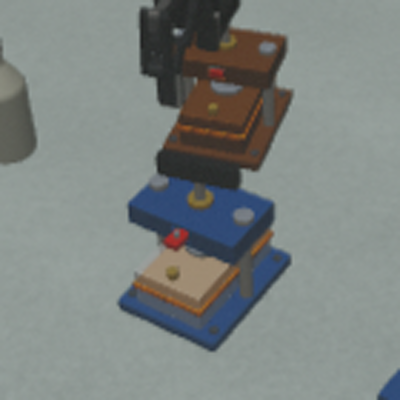

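The wrist view shows the tab fully out at (380,200). The bar sits at (326,208), turned 48° from where it started, and the gripper is clear. I'll hand in now.

```bash
python3 -c "
from bench import r
print(r.hand_in())"
```

```text
the job is handed in; nothing more can be done
None
```

I turned the T-bar on the loaded blue press about 48° (0.84 rad) clockwise in one grasp. I stopped when the red tab sprang out, then let go and raised the gripper clear. The job is handed in.

- **Tab:** it reaches about 55 mm from the screw axis, against a beam face at 38 mm. That is about 16 mm out, and it stayed out after release.
- **Screw:** I estimate it at about 1.34 rad. This assumes the bar lined up with the press's short side at zero, so it is not a direct reading.
- **Bar and gripper:** the bar stayed where I left it. The gripper touched nothing, with a contact force of about 1 N or less. The clock stood at about 8 s.
- **Other presses:** I never touched the empty press or the look-alikes. I did not re-measure the empty press's screw.
- **Camera checks:** the tab was measured with the scene camera only. My red filter found no tab pixels in the side or wrist pictures, although the tab is plainly visible in the last wrist picture.

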